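Close the battery hatch of the spinner demo stand

TASK

Put the white hatch back on the battery bay of the black spinner stand: hook its yellow lip under the yellow ledge at a tilt, then swing it down and press the other end until the red catch snaps over its tongue and the hatch sits fully home and flat. Do it gently, without forcing hatch or stand, leave the other things on the bench where they are, and let go when it is shut.

Things in the scene. Friction and masses are not known exactly. Their poses are not given: they have to be found in the camera images.
- stand: black motor stand, fixed, 280 x 150 mm, 60 mm high; origin on the bench, z up; housing from x = -90 to 190 mm, y = -75 to 75 mm. At x = 135 mm a steel turntable (96 mm across) with a blue spinner on a post, up to 94 mm high. At x = -79 to 73, y = -65 to 65 mm sits the grey battery cassette with bay, ledge and catch, stuck anywhere up to 6 mm (x) and 5 mm (height) off its nominal place
- bay (a point): fixed point of the stand (x 0, y 0, 48 mm up): nominal middle of the bay at shelf height; the real one is up to 6 mm off along x and 5 mm in height. Bay: recess 108 mm (x) by 85 mm (y) in the cassette; 12 mm below the rim a shelf carries the hatch, 25 mm wide at the ledge end, 14 at the catch end, 5 at the sides. Home, the hatch's origin is at the real point (2 mm play), axes along the stand's
- ledge (a point): fixed point of the stand (x -50, y 0, 55.5 mm up): nominal middle of the lower free edge of the yellow ledge; the real one is up to 6 mm off along x and 5 mm in height, like the whole cassette. The ledge, 4.5 mm thick, ends the bay at -x (the robot's side), 7.5 mm above the shelf; under it the shelf runs on as a pocket 7.5 mm high, 22 deep, 85 wide, closed at its back
- catch (a joint): red spring catch, 26 mm wide, in the wall at the bay's +x end (58 mm from the bay's middle), sliding along x: 0 (m) sprung out, 0.009 fully back. Nose 5.5 mm into the bay, 7.7 mm above the shelf; upper face 30 degrees off vertical, topping out 4 mm over the rim. A tongue pressed down past it (about 4 to 8 N) pushes it back 3.5 mm; then it springs out over the tongue to below 0.002
- hatch: white battery hatch, loose, 80 to 170 g, flat on the bench at the start: plate 100 (x) x 80 (y) x 12 mm, origin at the centre of its underside, z up; lip at -x, tongue at +x, grip on top. Too long to go in flat. Tilted 15 to 20 degrees, lip end down, the lip enters until plate meets ledge, and slides 2 to 4 mm further in as it swings down. Over 25 N between hatch and bay damages them
- lip (a point): middle of the end of the hatch's yellow lip, which stretches 14 mm beyond the plate's -x end (x = -50 to -64 mm), 60 mm wide, 4 mm thick, level with the underside; the point is 2 mm above the underside
- grip (a point): middle of the hatch's orange upright grip fin: 12 mm thick along x, 40 mm wide along y, from 12 to 47 mm above the underside, centred at x = 12 mm; the point is 29.5 mm above the underside. To be pinched across its 12 mm from above
- tongue (a point): middle of the end of the hatch's red tongue, which stretches 6 mm beyond the plate's +x end (x = 50 to 56 mm), 40 mm wide, 6 mm thick, level with the underside; the point is 3 mm above the underside
- spinner_a: red hand spinner on the bench, 75 mm across, 12 mm high; origin at the centre of its underside
- spinner_b: brass hand spinner on the bench, 75 mm across, 12 mm high; origin at the centre of its underside
- phone: black phone lying on the bench, 150 x 72 x 8 mm; origin at the centre of its underside
- calculator: black calculator lying on the bench, 140 x 80 x 14 mm; origin at the centre of its underside
- coffee_cup: white paper cup with lid, 82 mm across, 112 mm high; origin at the centre of its underside
- tin: round aluminium tin, 64 mm across, 35 mm high; origin at the centre of its underside
- screwdriver: screwdriver lying on the bench, 170 mm long, handle to its -x; origin under its middle
Mind the look-alikes: they are no part of the job. Of the things like the hatch, leave any that is purple; of the rest the larger one is meant.

How it is judged:
By the outcome, as a careful person would: the job done as asked, in the order asked, and still so for the second after the job is handed in, with the robot touching nothing.
It also fails if it takes over 61 s, if anything falls off the work surface, if the arm or the gripper's body presses on something with over 40 N, if the wrist force passes 120 N, or if a joint passes its speed limit or range.

ROBOT

A 6-joint arm with a two-finger parallel gripper is mounted at the origin on the work surface. World frame = base frame: x ahead of the robot, y to its left, z up, the work surface at z = 0. Lengths are in m, angles in rad, forces in N, time in s.
With the tool pointing down it reaches from about 0.425 to 0.95 m from the base axis. Payload 3.5 kg.
Tool frame: the origin (TCP) lies between the finger pads; the fingertips stand 22 mm ahead of it and the grasp point (between the pads) lies 3 mm ahead of it (ctrl.nose_length is the z of the fingertips in the tool frame, in m); z points along the fingers, y is the line along which they close (so a half turn about z gives the same grasp; the last joint's range is limited). The gripper opens to 85 mm and grips with 20 to 120 N. Pads are 22 mm wide; open, the fingers measure 114 mm over their backs; the gripper's body (76 mm by 85 mm) begins 54 mm behind the grasp point. The pads swing forward as they close: fully open they stand 13 mm farther back than shut.
Start: joints at [-1.362, 0.286, 1.577, -0, 1.279, -0.15], TCP at [0.237, -0.632, 0.253] pointing down, gripper open.
Joint ranges: [-2.77, 2.77], [-0.9, 2.22], [0.21, 2.48], [-1.53, 4.67], [0.24, 2.81], [-2.84, 2.84]. Speed limits (rad/s): [2.79, 2.79, 3.14, 3.14, 3.14, 3.14].

INTERFACE

Orientations are given as a unit quaternion [x, y, z, w].
In Python, from plant import ctrl gives the robot as it stands. The module is installed in compiled form; this text tells all that it offers.
- The arm moves only by the tool send_rows, never from a script. Its argument "rows" is text: rows parted by semicolons, each of 7 numbers parted by spaces: the turn, a rotation vector about the tool's x, y, z in fractions of the full range, 1 being 90 degrees, then the shift along the tool's x, y, z in normalised numbers (1 is 400 mm), then the opening, from -1 (shut) to 1 (fully open). A call has 1 to 8 rows; each row is the pose to reach, as a shift and turn from the pose commanded when the call began, along the tool's axes at that moment; what a row does not reach only later rows make up. A row lasts 1/8 s, in which the tool goes at most 62.5 mm and 10.7 degrees, less where a joint would pass 70% of its speed; a pose out of reach is approached as far as the arm can. Shift and turn numbers lie between -1 and 1, and a call with a number outside is refused. A call with a gripper value outside its range is refused whole. The fingers move at their own pace and stop on an object; "grip_force" is the grip in N (left out, the last holds). Time passes only in rows, so rows that repeat a pose let the fingers close. It gives the time, the measured TCP pose, the force, the opening and the grip force at its end, in the units of the state.
- ctrl.get_state(): the state, without advancing time (a new reading comes with each control period).
- ctrl.read_camera(name): name is "scene" or "top"; returns a dict with "color" (420x560x3 uint8, red, green, blue), "fx", "fy", "cx", "cy" (pixels), "extrinsics" (4x4, takes a point from world to camera coordinates). Camera axes: x right, y down, z forward; pixel columns grow to the right and rows downward; lengths in m; the calibration is good to about 2 mm. A picture is of the moment at which its call begins. There is no depth.
- ctrl.sign_off(): hands the job in; it is judged then, once.
Trained networks look in a picture, given as the dict that the camera call returned (one of the last four; its "shot" number tells which), for a name from the list of things; names that differ only in an ending like _2 or _b are one class to them, and where a whole thing is asked for, a point or a joint stands for the part that bears it (a point fixed in the world has none). Each returns a list of dicts, best first, with "p" (0 to 1); they miss things now and then, are a little off and sometimes report something else, mostly with a low value. They report only what shows in the picture. A call takes as long as a camera call. They do not tell look-alikes from the thing itself.
- ctrl.look_for(picture, target): "position" ([x, y, z] in m, in the coordinates of the camera as it stood for that picture, good to about 4 mm: the middle of the surface that is visible of it).
The state is a dict: "time": time; "qpos": joint angles; "dq": joint speeds; "joint_efforts": joint torques, N m; "eef_pos": TCP position; "tcp_rot": TCP orientation; "contact_force": force on the tool from outside, world axes, zero at the start; "wrist_torque": the same for the moment, N m; "opening": opening from 0.0 (shut) to 1.0 (fully open); "finger_force": force on a finger pad.
Only numpy, scipy, OpenCV 4.12 (cv2) and the standard library are available. Lean on these libraries where they do the work, as an engineer would, in place of code of your own. Each camera call takes 0.05 s, during which the arm holds its last target. There are 200 camera calls.

## Working session

There is one attempt and no reset: what is moved stays moved. The work goes in short steps, Python scripts to look and compute and a tool call to move; the robot and the scene stay as the last step left them, time stands still between calls to the robot, and variables do not carry over. Pictures are saved under pics/ and viewed, at most 10 in all, crops included, and the job is handed in when it is done.

Besides the shell and the picture viewer there is one more tool, called after "Request:" as name(argument=value, ...), one argument or row to a line, values as JSON. send_rows: Moves the arm, as the interface text tells. Its arguments: {"type":"object","properties":{"rows":{"type":"string"},"grip_force":{"type":"number"}},"required":["rows"]}

```bash
mkdir -p pics
cat > h.py <<'E'
import numpy as np, cv2
from plant import ctrl
from scipy.spatial.transform import Rotation as R
def shot(n,save=None):
    p=ctrl.read_camera(n)
    if save: cv2.imwrite('pics/'+save,p['color'][:,:,::-1])
    return p
def world(p,c): return (np.linalg.inv(p['extrinsics'])@np.r_[c,1])[:3]
def pix(p,w):
    c=p['extrinsics']@np.r_[w,1]; return np.array([p['fx']*c[0]/c[2]+p['cx'],p['fy']*c[1]/c[2]+p['cy']])
def ray(p,u,v):
    T=np.linalg.inv(p['extrinsics']); d=T[:3,:3]@np.array([(u-p['cx'])/p['fx'],(v-p['cy'])/p['fy'],1]); return T[:3,3],d
def atz(p,u,v,z):
    o,d=ray(p,u,v); return o+d*(z-o[2])/d[2]
def tri(obs):
    A=np.zeros((3,3));b=np.zeros(3)
    for p,u,v in obs:
        o,d=ray(p,u,v); d=d/np.linalg.norm(d); M=np.eye(3)-np.outer(d,d); A+=M;b+=M@o
    return np.linalg.solve(A,b)
E
python3 - <<'E'
from h import *
for n in ['scene','top']:
    p=shot(n,n+'1.png'); print(n,np.linalg.inv(p['extrinsics'])[:3,3],p['fx'])
    for t in ['hatch','grip','lip','tongue','stand','catch','ledge']:
        try:
            for d in ctrl.look_for(p,t): 
                w=world(p,d['position']); print(t,round(d['p'],2),w.round(3),pix(p,w).round())
        except Exception as e: print(t,e)
s=ctrl.get_state(); print(s['time'],s['eef_pos'],s['tcp_rot'],s['opening'])
E
```

```text
scene [ 1.15024338 -0.98618545  0.82591404] 445.3034511401641
hatch 0.82 [ 0.694 -0.141  0.016] [304. 266.]
hatch 0.71 [ 0.528 -0.176  0.014] [249. 253.]
hatch 0.58 [ 0.562 -0.02   0.013] [287. 231.]
grip 0.88 [ 0.528 -0.172  0.016] [250. 252.]
grip 0.76 [ 0.561 -0.024  0.012] [286. 232.]
grip 0.57 [ 0.698 -0.146  0.015] [305. 268.]
lip 0.83 [ 0.562 -0.02   0.009] [287. 232.]
lip 0.83 [ 0.693 -0.148  0.014] [303. 268.]
tongue 0.72 [ 0.697 -0.141  0.012] [305. 267.]
tongue 0.58 [ 0.528 -0.171  0.016] [250. 252.]
tongue 0.56 [ 0.559 -0.022  0.01 ] [286. 232.]
stand 0.68 [0.629 0.154 0.058] [332. 200.]
ledge 0.86 [0.627 0.151 0.056] [332. 201.]
top [0.42411612 0.01338936 1.27478622] 445.81466343119416
hatch 0.78 [ 0.681 -0.127  0.01 ] [322. 143.]
hatch 0.74 [ 0.542 -0.01   0.006] [281. 191.]
grip 0.92 [ 0.546 -0.004  0.005] [279. 190.]
grip 0.82 [ 0.682 -0.138  0.01 ] [326. 143.]
grip 0.75 [ 0.509 -0.162  0.011] [334. 203.]
grip 0.17 [0.349 0.476 0.008] [108. 258.]
lip 0.89 [ 0.507 -0.164  0.014] [335. 204.]
lip 0.84 [ 0.679 -0.127  0.012] [322. 144.]
lip 0.74 [ 0.549 -0.009  0.009] [281. 189.]
lip 0.71 [ 0.489 -0.433  0.109] [443. 209.]
tongue 0.98 [ 0.681 -0.132  0.014] [324. 143.]
tongue 0.78 [ 0.544 -0.01   0.01 ] [281. 190.]
stand 0.74 [0.614 0.192 0.06 ] [208. 163.]
catch 0.4 [0.627 0.205 0.069] [203. 157.]
0.8 [ 0.23703856 -0.6319839   0.25332286] [ 9.83951884e-01  1.78433990e-01 -6.38358593e-06 -2.23185045e-05] 1.0008004487101694
```

```bash
python3 -c "
import cv2,numpy as np
print([cv2.imread('pics/%s1.png'%n).shape for n in ('scene','top')])"
```

```text
[(420, 560, 3), (420, 560, 3)]
```

View pics/scene1.png

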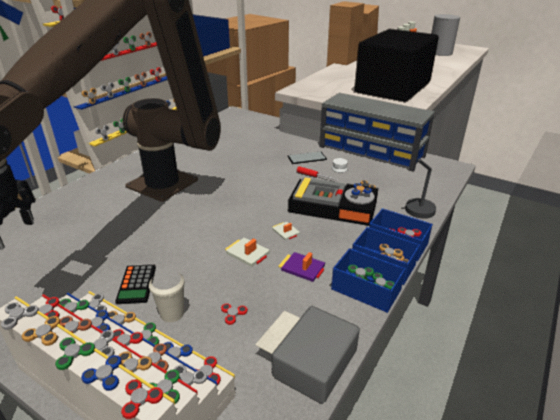

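View pics/top1.png

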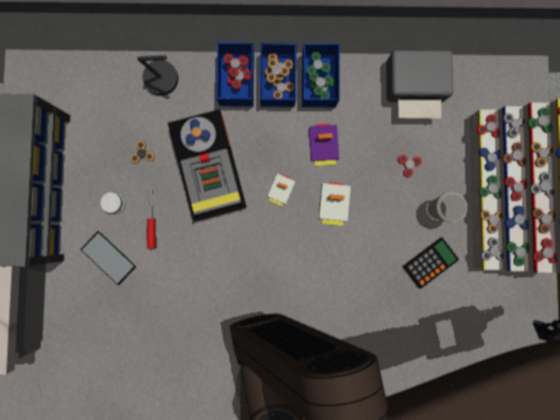

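The candidates for the hatch are:
- purple plate: top (325,143), scene (304,266). Excluded by colour.
- small white plate: top (281,190), scene (286,231). The smaller one.
- large white plate: top (335,203), scene (248,251). This is the one I choose.

Next, a close crop to check it.

Run:
```python
import cv2,numpy as np
s=cv2.imread('pics/scene1.png');t=cv2.imread('pics/top1.png')
f=lambda im,x,y,w,h:cv2.resize(im[y:y+h,x:x+w],(400,300),interpolation=cv2.INTER_CUBIC)
o=np.vstack([np.hstack([f(t,300,170,72,54),f(s,210,225,72,54)]),np.hstack([f(t,150,105,160,120),f(s,284,170,100,75)])])
cv2.imwrite('pics/crop1.png',o)
```

```text
(no output)
```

View pics/crop1.png

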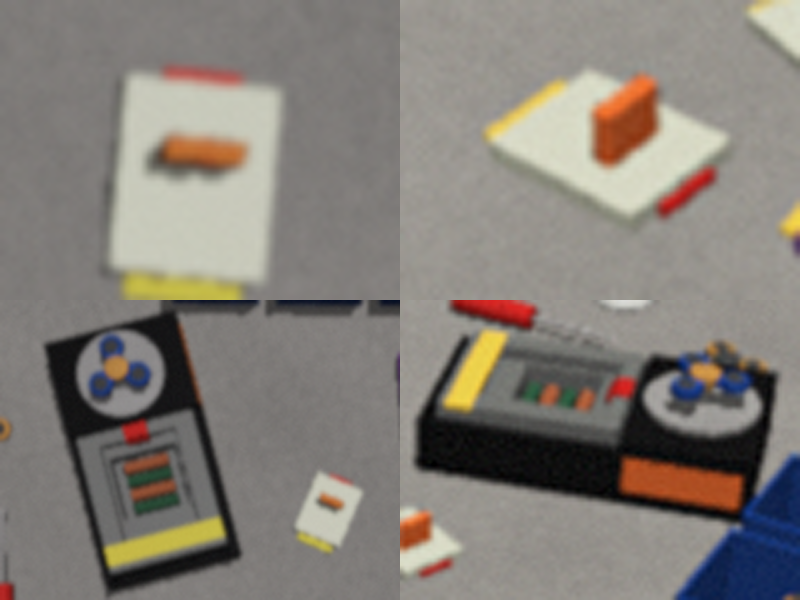

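The crop shows the chosen hatch: a large white plate with an orange fin, yellow lip (top view, near (335,221)) and red tongue. The stand's yellow ledge is at about top (216,203) and its red catch at about top (204,157). Now I'll fit the poses.

```bash
cat > fit.py <<'E'
from h import *
from scipy.optimize import least_squares
def quad(p,box,lo,hi,k=8,minarea=0):
    """minAreaRect-like quad corners (polygon approx) + centroid of a HSV colour blob in image px"""
    x,y,w,h=box; im=cv2.resize(p['color'][y:y+h,x:x+w],None,fx=k,fy=k,interpolation=cv2.INTER_CUBIC)
    m=cv2.inRange(cv2.cvtColor(im,cv2.COLOR_RGB2HSV),np.array(lo),np.array(hi))
    c=max(cv2.findContours(m,cv2.RETR_EXTERNAL,cv2.CHAIN_APPROX_NONE)[0],key=cv2.contourArea)
    M=cv2.moments(c); f=lambda a:(np.asarray(a,float)+.5)/k-.5+[x,y]
    hull=cv2.convexHull(c); q=cv2.approxPolyN(hull,4)[0] if hasattr(cv2,'approxPolyN') else cv2.boxPoints(cv2.minAreaRect(c))
    return f([M['m10']/M['m00'],M['m01']/M['m00']]),f(q),f(cv2.boxPoints(cv2.minAreaRect(c))),M['m00']/k/k
YEL=((20,110,80),(35,255,255)); RED=((170,120,60),(179,255,255)); WHT=((20,0,150),(80,70,255)); ORG=((3,130,90),(18,255,255))
E
python3 - <<'E'
from fit import *
t,s=shot('top'),shot('scene')
for nm,bt,bs,col in [('ledge',(185,185,65,35),(290,170,30,40),YEL),('catch',(195,148,20,15),(430-284+284-0,0,1,1),RED),
  ('plate',(312,176,48,52),(215,232,60,40),WHT),('fin',(325,190,25,16),(240,234,22,25),ORG),('lip',(315,212,40,20),(215,232,35,25),YEL),('tongue',(320,176,35,15),(250,245,40,25),RED)]:
    if nm=='catch': bs=(430,170,1,1); bs=(284+50,185,15,15)
    o=[]
    for p,b in((t,bt),(s,bs)):
        try:
            c,q,r,a=quad(p,b,*col); o.append((p,*c)); print(nm,c.round(2),a,q.round(1).tolist(), r.round(1).tolist() if p is t else '')
        except Exception as e: print(nm,e)
    if len(o)==2: print('   tri',tri(o).round(4))
np.savez('cams',**{k+n:p[k] for p,n in((t,'t'),(s,'s')) for k in('fx','fy','cx','cy','extrinsics','color')})
E
```

```text
ledge [215.31 201.32] 395.5546875 [[240.4, 198.9], [192.4, 211.8], [190.3, 203.4], [238.2, 190.9]] [[190.3, 203.5], [238.2, 190.7], [240.4, 198.9], [192.5, 211.7]]
ledge [302.46 187.47] 150.0078125 [[311.6, 178.1], [301.1, 198.1], [293.7, 196.4], [303.9, 176.9]] 
   tri [0.5071 0.1696 0.0595]
catch [198.31 154.73] 0.3125 [[198.6, 155.1], [198.1, 155.1], [198.1, 154.4], [198.6, 154.2]] [[198.1, 154.2], [198.6, 154.2], [198.6, 155.1], [198.1, 155.1]]
catch [342.6  191.73] 0.0546875 [[342.7, 191.4], [342.7, 192.1], [342.4, 191.8], [342.6, 191.4]] 
   tri [0.6352 0.2187 0.0595]
plate [334.88 202.07] 989.1796875 [[350.8, 184.9], [347.6, 221.3], [318.7, 218.3], [322.3, 182.2]] [[318.7, 218.4], [322.3, 182.1], [351.2, 185.0], [347.6, 221.3]]
plate [246.26 249.45] 589.5703125 [[250.7, 264.3], [221.8, 250.4], [238.1, 228.4], [278.7, 245.8]] 
   tri [ 0.5111 -0.1638  0.0123]
fin [335.87 197.11] 54.203125 [[343.8, 195.6], [342.3, 199.9], [327.9, 198.4], [329.9, 194.4]] [[328.5, 198.6], [329.0, 194.2], [343.4, 195.7], [342.9, 200.0]]
fin [250.13 246.22] 121.0625 [[255.6, 248.4], [245.1, 256.3], [244.4, 244.3], [255.6, 235.8]] 
   tri [ 0.5246 -0.1636  0.0297]
lip [332.24 222.03] 87.15625 [[342.9, 220.8], [342.6, 225.2], [321.8, 223.6], [321.8, 218.7]] [[321.5, 223.3], [322.0, 218.7], [343.0, 220.9], [342.5, 225.5]]
lip [231.88 244.19] 24.9140625 [[239.3, 240.2], [225.1, 250.1], [225.1, 247.8], [237.9, 238.8]] 
   tri [ 0.4539 -0.1578  0.0042]
tongue max() iterable argument is empty
tongue max() iterable argument is empty
```

```bash
cat >> fit.py <<'E'
def cams():
    d=np.load('cams.npz'); return [{k:d[k+n] for k in('fx','fy','cx','cy','extrinsics','color')} for n in 'ts']
def boxpts(x0,x1,y0,y1,z0,z1): return np.array([[x,y,z] for x in(x0,x1) for y in(y0,y1) for z in(z0,z1)])/1e3
E
python3 - <<'E'
from fit import *
t,s=cams()
def W(p,pts,z): return np.array([atz(p,*q,z) for q in pts])[:,:2].round(4).tolist()
print('ledge top',W(t,[[190.3,203.5],[238.2,190.7],[240.4,198.9],[192.5,211.7]],.0595))
print('ledge scn',W(s,[[311.6,178.1],[301.1,198.1],[293.7,196.4],[303.9,176.9]],.0595))
RED=((0,150,90),(4,255,255))
for b in [(190,145,30,20)]: 
    c,q,r,a=quad(t,b,*RED); print('catch t',c,a,r.round(1).tolist()); ct=c
c,q,r,a=quad(s,(430-100,180,20,22),*RED); print('catch s',c,a,q.round(1).tolist()); print('tri',tri([(t,*ct),(s,*c)]))
c1,q,r,a=quad(t,(320,176,35,12),*RED); print('tongue',c1,a); c2,q,r,a=quad(s,(260,250,35,20),*RED); print(c2,a,tri([(t,*c1),(s,*c2)]))
# hatch fit: top plate corners+scene fin quad + scene plate corners
bx=[(-50,50,-40,40,0,12),(6,18,-20,20,12,47)]
q1=np.array([[350.8,184.9],[347.6,221.3],[318.7,218.3],[322.3,182.2]])
P1=np.array([[50,-40,12],[-50,-40,12],[-50,40,12],[50,40,12]])/1e3
ft=np.array([[343.8,195.6],[342.3,199.9],[327.9,198.4],[329.9,194.4]])
# scene plate: leftmost(-50,-40)?, topmost(-50,40), right(50,40)
def tf(v,P): 
    c,s_=np.cos(v[2]),np.sin(v[2]); return np.c_[v[0]+c*P[:,0]-s_*P[:,1],v[1]+s_*P[:,0]+c*P[:,1],P[:,2]+v[3]]
def res(v,ws=1):
    r=(np.array([pix(t,w) for w in tf(v,P1)])-q1).mean(0)
    r0=(np.array([pix(t,w) for w in tf(v,P1)])-q1).ravel()
    fs=np.array([pix(s,w) for w in tf(v,np.array([[12,0,29.5]])/1e3)])[0]-[250.13,246.22]
    return np.r_[r0,3*fs*ws]
for ws in(0,1):
  f=least_squares(lambda v:np.r_[res(v,ws),(v[3]-0)*(1e3 if ws==0 else 10)],[.511,-.164,-.09,0]); print('hatch',f.x.round(4),np.degrees(f.x[2]),f.fun.round(2))
# stand axis
E
```

```text
ledge top [[0.5014, 0.2382], [0.5376, 0.1081], [0.5151, 0.1018], [0.4791, 0.2318]]
ledge scn [[0.5004, 0.2438], [0.5377, 0.1061], [0.5116, 0.102], [0.473, 0.2365]]
catch t [203.88130824 157.31727621] 69.5859375 [[198.4, 154.7], [207.4, 152.1], [209.6, 160.0], [200.5, 162.6]]
catch s [339.23829095 191.53346696] 24.1171875 [[342.8, 189.4], [341.8, 193.8], [335.6, 194.1], [336.7, 188.7]]
tri [0.62832252 0.20306883 0.06552133]Traceback (most recent call last):
  File "<stdin>", line 10, in <module>
  File "fit.py", line 7, in quad
    c=max(cv2.findContours(m,cv2.RETR_EXTERNAL,cv2.CHAIN_APPROX_NONE)[0],key=cv2.contourArea)
ValueError: max() iterable argument is empty
```

Run:
```python
from fit import *
t,s=cams()
q1=np.array([[350.8,184.9],[347.6,221.3],[318.7,218.3],[322.3,182.2]])
P1=np.array([[50,-40,12],[-50,-40,12],[-50,40,12],[50,40,12]])/1e3
def tf(v,P): 
    c,s_=np.cos(v[2]),np.sin(v[2]); return np.c_[v[0]+c*P[:,0]-s_*P[:,1],v[1]+s_*P[:,0]+c*P[:,1],P[:,2]+v[3]]
for ws in(0,1):
    def res(v):
        r0=(np.array([pix(t,w) for w in tf(v,P1)])-q1).ravel()
        fs=pix(s,tf(v,np.array([[12,0,29.5]])/1e3)[0])-[250.13,246.22]
        return np.r_[r0,3*ws*fs,v[3]*(20 if ws else 1e4)]
    f=least_squares(res,[.511,-.164,-.09,0],x_scale=[.01,.01,.01,.01]); v=f.x; print('hatch',v.round(4),np.degrees(v[2]).round(2),f.fun.round(2)); print(' fin',tf(v,np.array([[12,0,29.5]])/1e3))
st=ctrl.get_state(); Rt=R.from_quat(st['tcp_rot'])
print(st['eef_pos'],Rt.as_matrix().round(4).tolist())
# housing top corners check for stand origin
dirx=np.array([np.cos(np.radians(15.5)),np.sin(np.radians(15.5))]); diry=np.array([-dirx[1],dirx[0]])
bay=np.array([.5654,.1858])
for n,P in dict(c1=(-90,-75),c2=(-90,75),c3=(190,75),c4=(190,-75)).items():
    w=np.r_[bay+dirx*P[0]/1e3+diry*P[1]/1e3,.06]; print(n,pix(t,w).round(1),pix(s,w).round(1))
```

```text
hatch [ 0.5132 -0.1631 -0.0934  0.    ] -5.35 [-0.38  0.74 -0.31 -0.73  0.5  -0.59  0.19  0.6   0.    0.    0.01]
 fin [[ 0.52515158 -0.16424646  0.02950053]]
hatch [ 0.5131 -0.1631 -0.0938  0.0009] -5.37 [-0.32  0.75 -0.26 -0.69  0.52 -0.57  0.23  0.59  0.05 -0.06  0.02]
 fin [[ 0.52504348 -0.16424624  0.03039993]]
[ 0.23705908 -0.63200112  0.25339272] [[0.9363, 0.3512, 0.0], [0.3512, -0.9363, -0.0001], [-0.0, 0.0001, -1.0]]
c1 [244.8 204.9] [288.4 196.8]
c2 [191.5 219.2] [300.1 176. ]
c3 [166.5 121.3] [379.  187.8]
c4 [219.1 107.6] [373.6 210.7]
```

```bash
cat >> h.py <<'E'
def ori(yaw,tilt=0):
    "tool orientation with tool y = hatch x at yaw(deg), pointing down, tilted lip-down by tilt"
    a=np.radians(yaw); y=np.array([np.cos(a),np.sin(a),0]); z=np.array([0,0,-1.]); x=np.cross(y,z)
    return R.from_matrix(np.c_[x,y,z])*R.from_rotvec([-tilt,0,0],degrees=True)
def rel(p0,R0,p1,R1):
    return (R0.inv()*R1).as_rotvec(degrees=True).round(2),(R0.inv().apply(np.asarray(p1)-p0)*1e3).round(1)
def now():
    s=ctrl.get_state(); return np.array(s['eef_pos']),R.from_quat(s['tcp_rot'])
E
python3 - <<'E'
from h import *
p,r=now()
for z in(.2,.09,.038): print(rel(p,r,[.525,-.1642,z],ori(-5.4)))
E
```

```text
(array([  0.  ,   0.  , -64.04]), array([ 433.9, -336.9,   53.4]))
(array([  0.  ,   0.  , -64.04]), array([ 433.9, -336.9,  163.4]))
(array([  0.  ,   0.  , -64.04]), array([ 433.9, -336.9,  215.4]))
```

Units first: shifts go in shares of 400 mm and turns go in shares of 90 degrees. So 386 mm / 400 = 0.965, 338 mm / 400 = 0.845, -62 degrees / 90 = -0.6889.

Request:
send_rows(
  rows="0 0 -0.0889 0.12 -0.0925 0 1; 0 0 -0.1778 0.24 -0.1875 0 1; 0 0 -0.2667 0.36 -0.28 0 1; 0 0 -0.3556 0.4825 -0.375 0 1; 0 0 -0.4444 0.6025 -0.4675 0 1; 0 0 -0.5333 0.7225 -0.5625 0.025 1; 0 0 -0.6222 0.845 -0.655 0.075 1; 0 0 -0.6889 0.965 -0.75 0.1325 1",
  grip_force=40,
)

```text
time: 1.9
eef_pos: [0.4919, -0.218, 0.2025]
tcp_rot: [0.75, 0.661, 0.0, 0.001]
contact_force: [-0.0, -1.0, -0.5]
opening: 1.002
finger_force: 0.0
```

Run:
```python
from h import *
p,r=now(); print(p,r.as_quat(),ctrl.get_state()['contact_force'])
for z in(.1,.038): print(rel(p,r,[.525,-.1642,z],ori(-5.4)))
```

```text
[ 0.49190364 -0.21800184  0.20247772] [7.50319225e-01 6.61074516e-01 3.21098946e-04 1.20105195e-03] [-0.00976239 -0.95764828 -0.47508235]
(array([ 0.13,  0.07, -1.84]), array([ 57.7,  25.8, 102.5]))
(array([ 0.13,  0.07, -1.84]), array([ 57.7,  25.7, 164.5]))
```

In the tool's units: 115 mm / 400 = 0.2875, 95 mm / 400 = 0.2375, -2 degrees / 90 = -0.0222.

Request:
send_rows(
  rows="0 0 -0.0222 0.07 0.0325 0.1 1; 0 0 -0.0222 0.1363 0.06 0.2375 1; 0 0 -0.0222 0.1363 0.06 0.2875 1; 0 0 -0.0222 0.1363 0.06 0.2875 1",
)

```text
time: 2.4
eef_pos: [0.5204, -0.1675, 0.0851]
tcp_rot: [0.74, 0.673, -0.001, -0.002]
contact_force: [0.3, -0.4, 0.0]
opening: 0.999
finger_force: 0.0
```

Run:
```python
from h import *
p,r=now(); print(p,ctrl.get_state()['contact_force'])
print(rel(p,r,[.525,-.1642,.038],ori(-5.4)))
```

```text
[ 0.52038456 -0.16750923  0.08505007] [ 0.2653569  -0.38058031  0.0156152 ]
(array([-0.24, -0.1 ,  0.  ]), array([ 3.6,  4.5, 47. ]))
```

In the tool's units: 20 mm / 400 = 0.05, 2 mm / 400 = 0.005.

Request:
send_rows(
  rows="0 0 0 0.005 0.005 0.05 1; 0 0 0 0.005 0.005 0.05 1; 0 0 0 0.005 0.005 0.05 1",
)

```text
time: 2.78
eef_pos: [0.5241, -0.1673, 0.0676]
tcp_rot: [0.74, 0.673, 0.0, 0.0]
contact_force: [-0.3, 0.6, 0.8]
opening: 1.0
finger_force: 0.0
```

Run:
```python
from h import *
p,r=now(); print(p)
print(rel(p,r,[.525,-.1642,.038],ori(-5.4)))
```

```text
[ 0.52406094 -0.1672743   0.067643  ]
(array([ 0.05,  0.02, -0.07]), array([ 3.2,  0.6, 29.6]))
```

Request:
send_rows(
  rows="0 0 0 0.0075 0.0015 0.0375 1; 0 0 0 0.0075 0.0015 0.0738 1; 0 0 0 0.0075 0.0015 0.0738 1; 0 0 0 0.0075 0.0015 0.0738 1",
)

```text
time: 3.28
eef_pos: [0.5246, -0.1639, 0.0373]
tcp_rot: [0.74, 0.673, -0.0, -0.0]
contact_force: [0.4, -0.4, -0.1]
opening: 1.001
finger_force: 0.0
```

Run:
```python
from h import *
p,r=now(); print(p)
print(rel(p,r,[.525,-.1642,.038],ori(-5.4)))
t,s=shot('top'),shot('scene')
f=lambda im,x,y,w,h:cv2.resize(im['color'][y:y+h,x:x+w,::-1],(400,300),interpolation=cv2.INTER_CUBIC)
cv2.imwrite('pics/grasp.png',np.hstack([f(t,300,170,72,54),f(s,205,210,88,66)]))
```

```text
[ 0.52458916 -0.16386117  0.03730636]
(array([-0.02, -0.01, -0.04]), array([-0.3,  0.4, -0.7]))
```

View pics/grasp.png

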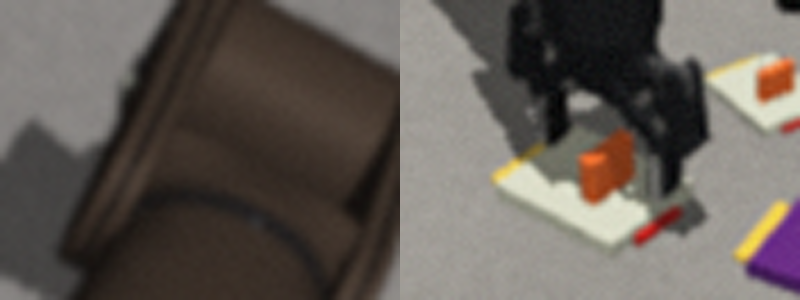

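The open fingers straddle the orange fin (scene about (247,247)), with the plate clear below. Closing now.

In the tool's units: -1 mm / 400 = -0.0025.

Request:
send_rows(
  rows="0 0 0 0 0 -0.0025 -0.3; 0 0 0 0 0 -0.0025 -0.8; 0 0 0 0 0 -0.0025 -1; 0 0 0 0 0 -0.0025 -1; 0 0 0 0 0 -0.0025 -1; 0 0 0 0 0 -0.0025 -1; 0 0 0 0 0 -0.0025 -1; 0 0 0 0 0 -0.0025 -1",
  grip_force=40,
)

```text
time: 4.38
eef_pos: [0.5248, -0.164, 0.0387]
tcp_rot: [0.74, 0.673, 0.0, 0.0]
contact_force: [-0.0, -0.5, 0.9]
opening: 0.135
finger_force: 39.4
```

```bash
cat >> h.py <<'E'
YAW=15.5; BAY=np.array([.5654,.1858,.048]); OFF=np.array([0,-.012,.0387])
def tgt(ox,oz,tilt,oy=0,yaw=None,bay=BAY):
    "TCP pose for hatch origin at (ox,oy,oz) mm in bay frame"
    yaw=YAW if yaw is None else yaw
    a=np.radians(YAW); ex=np.array([np.cos(a),np.sin(a),0]); ey=np.array([-ex[1],ex[0],0])
    r=ori(yaw,tilt); o=bay+ex*ox/1e3+ey*oy/1e3+np.array([0,0,oz/1e3]); return o-r.apply(OFF),r
def where(bay=BAY):
    p,r=now(); o=p+r.apply(OFF)-bay; a=np.radians(YAW); m=r.as_matrix()
    return (np.array([o@[np.cos(a),np.sin(a),0],o@[-np.sin(a),np.cos(a),0],o[2]])*1e3).round(2),'tilt %.2f yaw %.2f'%(np.degrees(np.arcsin(m[2,1])),np.degrees(np.arctan2(m[1,1],m[0,1]))),np.round(ctrl.get_state()['contact_force'],1)
E
python3 - <<'E'
from h import *
p,r=now(); print(where())
print(rel(p,r,*tgt(20,90,15))); print(rel(p,r,*tgt(20,46.6,15)))
E
```

```text
(array([-143.82, -321.91,  -47.97]), 'tilt 0.02 yaw -5.45', array([-0. , -0.5,  0.9]))
(array([-14.82,   2.75, -20.82]), array([ 359.7,   27.4, -139.8]))
(array([-14.82,   2.75, -20.82]), array([359.7,  27.4, -96.4]))
```

In the tool's units: 290 mm / 400 = 0.725, 245 mm / 400 = 0.6125, -20 degrees / 90 = -0.2222.

Request:
send_rows(
  rows="0 0 0 0 0 -0.05 -1; 0 0 0 0 0 -0.175 -1; -0.0222 0 -0.0333 0.05 0.005 -0.3 -1; -0.0444 0.0056 -0.0667 0.175 0.015 -0.35 -1; -0.0778 0.0111 -0.1111 0.325 0.025 -0.35 -1; -0.1111 0.0167 -0.1556 0.475 0.0375 -0.35 -1; -0.1333 0.0222 -0.1889 0.6125 0.05 -0.35 -1; -0.1556 0.0278 -0.2222 0.725 0.0575 -0.35 -1",
)

```text
time: 5.38
eef_pos: [0.5743, 0.1248, 0.1777]
tcp_rot: [0.605, 0.786, 0.098, 0.075]
contact_force: [0.9, 0.2, -1.1]
opening: 0.133
finger_force: 39.2
```

Run:
```python
from h import *
p,r=now(); print(where(),ctrl.get_state()['opening'])
print(rel(p,r,*tgt(20,90,15))); print(rel(p,r,*tgt(20,46.6,15)))
```

```text
(array([ -9.91, -61.11,  89.28]), 'tilt 14.13 yaw 14.81', array([ 0.9,  0.2, -1.1])) 0.1332184901892669
(array([-0.87,  0.13, -0.66]), array([61.5, 27.9,  6.3]))
(array([-0.87,  0.13, -0.66]), array([61.5, 17.3, 48.4]))
```

In the tool's units: 58.5 mm / 400 = 0.1463, 56 mm / 400 = 0.14, -0.8 degrees / 90 = -0.0089.

Request:
send_rows(
  rows="-0.0089 0 -0.0056 0.075 0.0375 0.01 -1; -0.0089 0.0011 -0.0067 0.14 0.0675 0.015 -1; -0.0089 0.0011 -0.0067 0.1463 0.0675 0.015 -1; -0.0089 0.0011 -0.0067 0.1463 0.0675 0.015 -1; -0.0089 0.0011 -0.0067 0.1463 0.0675 0.015 -1",
)

```text
time: 6.0
eef_pos: [0.5867, 0.1852, 0.1789]
tcp_rot: [0.602, 0.788, 0.103, 0.079]
contact_force: [-0.4, 0.0, -1.6]
opening: 0.135
finger_force: 39.3
```

Run:
```python
from fit import *
p,r=now(); print(where(),ctrl.get_state()['opening'])
print(rel(p,r,*tgt(20,50,15)))
t,s=shot('top'),shot('scene')
f=lambda im,x,y,w,h:cv2.resize(im['color'][y:y+h,x:x+w,::-1],(400,400),interpolation=cv2.INTER_CUBIC)
cv2.imwrite('pics/pre.png',np.hstack([f(t,160,110,100,100),f(s,280,130,90,90)]))
# predicted lip end corners / tongue corners in scene & top
for n,P in dict(lipL=(-64,30,4),lipR=(-64,-30,4),tonL=(56,20,6),tonR=(56,-20,6),finT=(12,0,47)).items():
    w=p+r.apply(OFF+np.array([P[1],P[0],-P[2]])/1e3*np.array([1,1,1])); print(n,pix(t,w).round(1),pix(s,w).round(1))
```

```text
(array([18.73, -6.29, 90.46]), 'tilt 14.90 yaw 15.21', array([-0.4,  0. , -1.6])) 0.13514976416837832
(array([-0.1 ,  0.12, -0.28]), array([ 6.3, -9.3, 39.4]))
lipL [201.6 196.1] [309.9 167.8]
lipR [224.2 190.2] [305.4 175.9]
tonL [192.3 150. ] [343.9 165.2]
tonR [207.7 146.1] [341.6 170.7]
finT [203.4 166.5] [327.2 157.8]
```

View pics/pre.png

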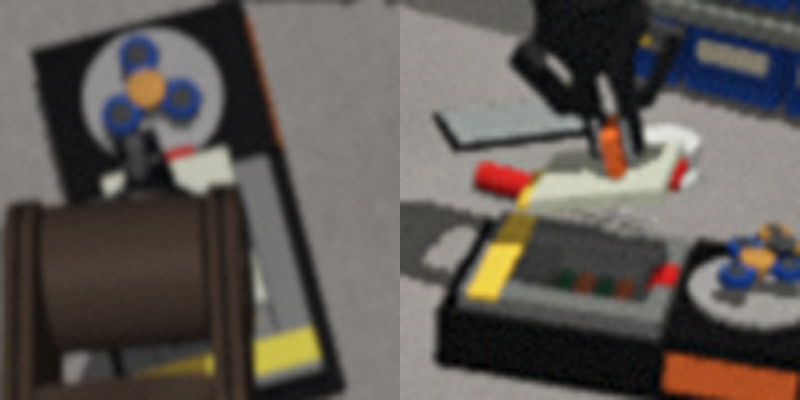

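The scene view shows the hatch held at its tilt with the lip at about (308,173), above the bay and ledge. Descending.

In the tool's units: 60 mm / 400 = 0.15, 40 mm / 400 = 0.1, -0.3 degrees / 90 = -0.0033.

Request:
send_rows(
  rows="0 0 -0.0022 0.01 -0.0125 0.05 -1; 0 0 -0.0033 0.015 -0.025 0.1 -1; 0 0 -0.0033 0.015 -0.0375 0.15 -1; 0 0 -0.0033 0.015 -0.0375 0.15 -1; 0 0 -0.0033 0.015 -0.0375 0.15 -1; 0 0 -0.0033 0.015 -0.0375 0.15 -1",
)

```text
time: 6.85
eef_pos: [0.5873, 0.1922, 0.1191]
tcp_rot: [0.6, 0.789, 0.104, 0.08]
contact_force: [0.1, -0.3, -0.3]
opening: 0.138
finger_force: 39.2
```

Run:
```python
from fit import *
p,r=now(); print(where(),ctrl.get_state()['opening'])
print(rel(p,r,*tgt(20,18,15)))
```

```text
(array([21.29,  0.21, 30.59]), 'tilt 15.09 yaw 15.58', array([ 0.1, -0.3, -0.3])) 0.13789282068195716
(array([0.09, 0.12, 0.08]), array([-0.3, -4.5, 11.8]))
```

In the tool's units: 8 mm / 400 = 0.02, 6 mm / 400 = 0.015.

Request:
send_rows(
  rows="0 0 0 0 -0.0013 0.005 -1; 0 0 0 0 -0.0025 0.01 -1; 0 0 0 0 -0.0038 0.015 -1; 0 0 0 0 -0.005 0.02 -1; 0 0 0 0 -0.005 0.02 -1; 0 0 0 0 -0.005 0.02 -1",
)

```text
time: 7.6
eef_pos: [0.5865, 0.1923, 0.1092]
tcp_rot: [0.6, 0.79, 0.103, 0.079]
contact_force: [-0.0, -0.5, -1.8]
opening: 0.132
finger_force: 39.2
```

```bash
python3 -c "
from h import *
print(where())"
```

```text
(array([20.4 ,  0.52, 20.73]), 'tilt 14.94 yaw 15.59', array([-0. , -0.5, -1.8]))
```

In the tool's units: 2 mm / 400 = 0.005, 1.4 mm / 400 = 0.0035.

Request:
send_rows(
  rows="0 0 0 0 -0.0005 0.0018 -1; 0 0 0 0 -0.001 0.0035 -1; 0 0 0 0 -0.0013 0.005 -1; 0 0 0 0 -0.0013 0.005 -1",
)

```text
time: 8.1
eef_pos: [0.5869, 0.1924, 0.1083]
tcp_rot: [0.6, 0.79, 0.103, 0.08]
contact_force: [-1.4, -0.3, 5.0]
opening: 0.131
finger_force: 40.3
```

```bash
python3 -c "
from h import *
print(where())"
```

```text
(array([20.83,  0.5 , 19.79]), 'tilt 14.97 yaw 15.59', array([-1.4, -0.3,  5. ]))
```

Run:
```python
from fit import *
print(where())
s=shot('scene'); t=shot('top')
f=lambda im,x,y,w,h,W,H:cv2.resize(im['color'][y:y+h,x:x+w,::-1],(W,H),interpolation=cv2.INTER_CUBIC)
cv2.imwrite('pics/touch.png',np.hstack([f(s,285,150,80,70,480,420),f(t,180,140,60,79,319,420)]))
```

```text
(array([20.83,  0.5 , 19.79]), 'tilt 14.97 yaw 15.59', array([-1.4, -0.3,  5. ]))
```

View pics/touch.png

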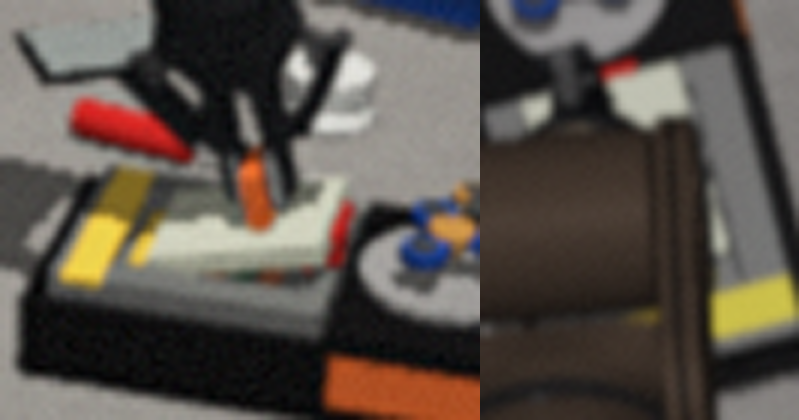

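The hatch's lip (scene about (310,190)) rests on the shelf about 9 mm short of the ledge edge. That touch puts the shelf 3 mm higher than nominal. Sliding it under now.

```bash
sed -i 's/^YAW=15.5; BAY=np.array(\[.5654,.1858,.048\])/YAW=15.5; BAY=np.array([.5654,.1858,.0512])/' h.py
python3 - <<'E'
from fit import *
p,r=now(); print(where())
for a in [(20.8,17.5,15),(12,17.4,15),(5,17.3,15)]: print(rel(p,r,*tgt(*a,oy=0.3)))
E
```

```text
(array([20.78,  0.51, 16.57]), 'tilt 14.96 yaw 15.60', array([-1.7, -0.4,  4.5]))
(array([-0.04,  0.09,  0.1 ]), array([-0.3,  0.2, -0.9]))
(array([-0.04,  0.09,  0.1 ]), array([-0.3, -8.3, -3.1]))
(array([-0.04,  0.09,  0.1 ]), array([ -0.3, -15.1,  -4.8]))
```

In the tool's units: -8 mm / 400 = -0.02, -1.7 mm / 400 = -0.0043.

Request:
send_rows(
  rows="0 0 0 0 0.0008 -0.0043 -1; 0 0 0 0 -0.0075 -0.0068 -1; 0 0 0 0 -0.015 -0.0088 -1; 0 0 0 0 -0.02 -0.01 -1; 0 0 0 0 -0.02 -0.01 -1; 0 0 0 0 -0.02 -0.01 -1",
)

```text
time: 8.95
eef_pos: [0.5777, 0.1899, 0.1088]
tcp_rot: [0.6, 0.79, 0.103, 0.079]
contact_force: [-0.3, -0.2, 0.0]
opening: 0.13
finger_force: 39.4
```

Run:
```python
from fit import *
p,r=now(); print(where())
for a in [(9,17.2,15),(5,17.1,15)]: print(rel(p,r,*tgt(*a,oy=0.3)))
```

```text
(array([11.33,  0.53, 17.07]), 'tilt 14.89 yaw 15.59', array([-0.3, -0.2,  0. ]))
(array([-0.11,  0.09,  0.09]), array([-0.3, -2.3, -0.7]))
(array([-0.11,  0.09,  0.09]), array([-0.3, -6.2, -1.7]))
```

Free of contact. Continuing in.

Request:
send_rows(
  rows="0 0 0 0 -0.0025 -0.0008 -1; 0 0 0 0 -0.005 -0.0015 -1; 0 0 0 0 -0.0075 -0.002 -1; 0 0 0 0 -0.01 -0.0028 -1; 0 0 0 0 -0.01 -0.0028 -1; 0 0 0 0 -0.01 -0.0028 -1",
)

```text
time: 9.7
eef_pos: [0.574, 0.1888, 0.109]
tcp_rot: [0.6, 0.79, 0.103, 0.079]
contact_force: [-1.0, -0.6, -2.0]
opening: 0.129
finger_force: 39.3
```

Run:
```python
from fit import *
p,r=now(); print(where())
for a in [(3,15.7,13.5),(0,15.7,13.5)]: print(rel(p,r,*tgt(*a,oy=0.3)))
```

```text
(array([ 7.51,  0.48, 17.32]), 'tilt 14.94 yaw 15.58', array([-1. , -0.6, -2. ]))
(array([1.44, 0.09, 0.08]), array([-0.3, -3.8,  0.7]))
(array([1.44, 0.09, 0.08]), array([-0.2, -6.7, -0.1]))
```

In the tool's units: -3 mm / 400 = -0.0075, -2 mm / 400 = -0.005, 0.7 degrees / 90 = 0.0078.

Request:
send_rows(
  rows="0 0 0 0 -0.0025 0 -1; 0.0044 0 0 0 -0.005 0 -1; 0.0078 0 0 0 -0.0075 0.0005 -1; 0.0078 0 0 0 -0.0075 0.0005 -1; 0.0078 0 0 0 -0.0075 0.0005 -1",
)

```text
time: 10.32
eef_pos: [0.5713, 0.1881, 0.1081]
tcp_rot: [0.6, 0.79, 0.098, 0.076]
contact_force: [-0.0, -0.2, -0.0]
opening: 0.135
finger_force: 39.3
```

Run:
```python
from fit import *
p,r=now(); print(where())
for a in [(3,15.7,13.5),(0,15.7,13.5)]: print(rel(p,r,*tgt(*a,oy=0.3)))
```

```text
(array([ 4.2 ,  0.5 , 16.45]), 'tilt 14.24 yaw 15.59', array([-0. , -0.2, -0. ]))
(array([0.74, 0.09, 0.08]), array([-0.3, -0.8,  0.6]))
(array([0.74, 0.09, 0.08]), array([-0.3, -3.8, -0.2]))
```

In the tool's units: -3 mm / 400 = -0.0075, -2.4 mm / 400 = -0.006, 0.8 degrees / 90 = 0.0089.

Request:
send_rows(
  rows="0.0033 0 0 0 -0.002 0.0003 -1; 0.0067 0 0 0 -0.004 0.0005 -1; 0.0089 0 0 0 -0.006 0.0005 -1; 0.0089 0 0 0 -0.0075 0.0003 -1; 0.0089 0 0 0 -0.0075 0.0003 -1",
)

```text
time: 10.95
eef_pos: [0.5687, 0.1873, 0.1073]
tcp_rot: [0.601, 0.791, 0.093, 0.072]
contact_force: [1.2, 1.2, -1.4]
opening: 0.135
finger_force: 39.2
```

Run:
```python
from fit import *
p,r=now(); print(where())
```

```text
(array([ 0.94,  0.46, 15.72]), 'tilt 13.48 yaw 15.58', array([ 1.2,  1.2, -1.4]))
```

In the tool's units: -2 mm / 400 = -0.005, -1.4 mm / 400 = -0.0035.

Request:
send_rows(
  rows="0 0 0 0 -0.0018 -0.0005 -1; 0 0 0 0 -0.0035 -0.0008 -1; 0 0 0 0 -0.005 -0.001 -1; 0 0 0 0 -0.005 -0.001 -1",
)

```text
time: 11.45
eef_pos: [0.568, 0.187, 0.1081]
tcp_rot: [0.601, 0.791, 0.094, 0.073]
contact_force: [5.5, 0.4, -2.7]
opening: 0.131
finger_force: 39.1
```

Run:
```python
from fit import *
p,r=now(); print(where())
```

```text
(array([ 0.32,  0.35, 16.46]), 'tilt 13.70 yaw 15.57', array([ 5.5,  0.4, -2.7]))
```

Plate meets ledge, at exactly the predicted spot (ox 0.3 against 0.38). Now the swing.

Run:
```python
from fit import *
p,r=now()
for th in(11,9,7.5,5,3,1,0): print(th,rel(p,r,*tgt(1.0,64*np.sin(np.radians(th))+.4,th,oy=0.1)))
```

```text
11 (array([2.7 , 0.12, 0.06]), array([-0.3,  1.6,  4.5]))
9 (array([4.7 , 0.12, 0.06]), array([-0.3,  2.4,  7.2]))
7.5 (array([6.2 , 0.12, 0.06]), array([-0.3,  2.9,  9.2]))
5 (array([8.7 , 0.12, 0.06]), array([-0.3,  3.9, 12.6]))
3 (array([10.7 ,  0.12,  0.06]), array([-0.3,  4.6, 15.4]))
1 (array([12.7 ,  0.12,  0.05]), array([-0.3,  5.3, 18.3]))
0 (array([13.7 ,  0.12,  0.05]), array([-0.3,  5.7, 19.7]))
```

In the tool's units: 6.6 mm / 400 = 0.0165, 5.7 mm / 400 = 0.0143, 4.3 degrees / 90 = 0.0478.

Request:
send_rows(
  rows="0.0067 0 0 0 0.004 0.0025 -1; 0.0156 0 0 0 0.0055 0.0055 -1; 0.0244 0 0 0 0.0063 0.0085 -1; 0.0333 0 0 0 0.007 0.0115 -1; 0.0411 0 0 0 0.0075 0.0143 -1; 0.0478 0 0 0 0.008 0.0165 -1; 0.0478 0 0 0 0.008 0.0165 -1; 0.0478 0 0 0 0.008 0.0165 -1",
)

```text
time: 12.45
eef_pos: [0.5715, 0.188, 0.1018]
tcp_rot: [0.603, 0.794, 0.063, 0.049]
contact_force: [3.5, 0.9, 2.1]
opening: 0.136
finger_force: 39.8
```

Run:
```python
from fit import *
print(where()); p,r=now()
for th in(7.5,6,5,3,1,0): print(th,rel(p,r,*tgt(1.0,64*np.sin(np.radians(th))+.4,th,oy=0.1)))
```

```text
(array([ 0.82,  0.4 , 10.52]), 'tilt 9.22 yaw 15.57', array([3.5, 0.9, 2.1]))
7.5 (array([1.72, 0.11, 0.07]), array([-0.4,  1.1,  2.2]))
6 (array([3.22, 0.11, 0.07]), array([-0.4,  1.8,  4.2]))
5 (array([4.22, 0.11, 0.07]), array([-0.4,  2.3,  5.5]))
3 (array([6.22, 0.11, 0.07]), array([-0.4,  3.2,  8.2]))
1 (array([8.22, 0.12, 0.06]), array([-0.4,  4.1, 11. ]))
0 (array([9.22, 0.12, 0.06]), array([-0.4,  4.6, 12.4]))
```

In the tool's units: 3.6 mm / 400 = 0.009, 2.6 mm / 400 = 0.0065, 2.2 degrees / 90 = 0.0244.

Request:
send_rows(
  rows="0.0078 0 0 0 0.002 0.0013 -1; 0.0167 0 0 0 0.003 0.004 -1; 0.0244 0 0 0 0.004 0.0065 -1; 0.0333 0 0 0 0.005 0.009 -1; 0.0333 0 0 0 0.005 0.009 -1; 0.0333 0 0 0 0.005 0.009 -1",
)

```text
time: 13.2
eef_pos: [0.5736, 0.1886, 0.0984]
tcp_rot: [0.604, 0.795, 0.042, 0.033]
contact_force: [2.3, 0.7, 4.6]
opening: 0.132
finger_force: 40.2
```

Run:
```python
from fit import *
print(where()); p,r=now()
for th in(5,4,3,2,1,0): print(th,rel(p,r,*tgt(1.0,64*np.sin(np.radians(th))+.4,th,oy=0.1)))
```

```text
(array([0.9 , 0.43, 7.47]), 'tilt 6.16 yaw 15.57', array([2.3, 0.7, 4.6]))
5 (array([1.16, 0.11, 0.07]), array([-0.4,  0.7,  1.7]))
4 (array([2.16, 0.11, 0.07]), array([-0.4,  1.3,  3.1]))
3 (array([3.16, 0.11, 0.07]), array([-0.4,  1.8,  4.4]))
2 (array([4.16, 0.11, 0.07]), array([-0.4,  2.4,  5.8]))
1 (array([5.16, 0.11, 0.07]), array([-0.4,  2.9,  7.2]))
0 (array([6.16, 0.11, 0.06]), array([-0.4,  3.4,  8.6]))
```

In the tool's units: 4.4 mm / 400 = 0.011, 3.2 mm / 400 = 0.008, 2.4 degrees / 90 = 0.0267.

Request:
send_rows(
  rows="0.0089 0 0 0 0.0015 0.0025 -1; 0.0178 0 0 0 0.0028 0.0053 -1; 0.0267 0 0 0 0.0038 0.008 -1; 0.0356 0 0 0 0.005 0.011 -1; 0.0356 0 0 0 0.005 0.011 -1",
)

```text
time: 13.82
eef_pos: [0.5755, 0.1892, 0.0937]
tcp_rot: [0.605, 0.796, 0.019, 0.016]
contact_force: [2.0, 1.0, 4.5]
opening: 0.133
finger_force: 40.2
```

Run:
```python
from fit import *
print(where()); p,r=now()
for th in(3,2,1,0): print(th,rel(p,r,*tgt(1.0,64*np.sin(np.radians(th))+.2,th,oy=0.1)))
```

```text
(array([0.5 , 0.48, 3.26]), 'tilt 2.81 yaw 15.57', array([2. , 1. , 4.5]))
3 (array([-0.19,  0.1 ,  0.07]), array([-0.5,  0.4, -0.3]))
2 (array([0.81, 0.1 , 0.07]), array([-0.5,  1. ,  1. ]))
1 (array([1.81, 0.1 , 0.06]), array([-0.5,  1.6,  2.4]))
0 (array([2.81, 0.1 , 0.06]), array([-0.5,  2.2,  3.7]))
```

In the tool's units: 4 mm / 400 = 0.01, 3.2 mm / 400 = 0.008, 2.4 degrees / 90 = 0.0267.

Request:
send_rows(
  rows="0.0089 0 0 0 0.0013 0.0025 -1; 0.0178 0 0 0 0.0025 0.0053 -1; 0.0267 0 0 0 0.0038 0.008 -1; 0.0322 0 0 0 0.0045 0.01 -1; 0.0322 0 0 0 0.0045 0.01 -1",
)

```text
time: 14.45
eef_pos: [0.5775, 0.1898, 0.0906]
tcp_rot: [0.605, 0.796, -0.001, 0.0]
contact_force: [-1.8, -0.4, 8.3]
opening: 0.135
finger_force: 40.8
```

Run:
```python
from fit import *
print(where(),ctrl.get_state()['wrist_torque'])
```

```text
(array([0.69, 0.55, 0.7 ]), 'tilt -0.08 yaw 15.57', array([-1.8, -0.4,  8.3])) [-0.11858617  0.34877891 -0.04519717]
```

In the tool's units: 1.2 mm / 400 = 0.003, 0.8 mm / 400 = 0.002, 0.8 degrees / 90 = 0.0089.

Request:
send_rows(
  rows="0.0033 0 0 0 0 0.001 -1; 0.0067 0 0 0 0 0.002 -1; 0.0089 0 0 0 0 0.003 -1; 0.0089 0 0 0 0 0.003 -1",
)

```text
time: 14.95
eef_pos: [0.5782, 0.19, 0.0905]
tcp_rot: [0.605, 0.796, -0.006, -0.003]
contact_force: [-3.0, -1.3, 10.1]
opening: 0.134
finger_force: 41.2
```

Run:
```python
from fit import *
print(where(),ctrl.get_state()['wrist_torque'])
s=shot('scene')
f=lambda im,x,y,w,h,W,H:cv2.resize(im['color'][y:y+h,x:x+w,::-1],(W,H),interpolation=cv2.INTER_CUBIC)
cv2.imwrite('pics/press.png',f(s,290,160,80,60,640,480))
```

```text
(array([0.95, 0.51, 0.71]), 'tilt -0.75 yaw 15.55', array([-3. , -1.3, 10.1])) [-0.02034295  0.1440706  -0.07025675]
```

View pics/press.png

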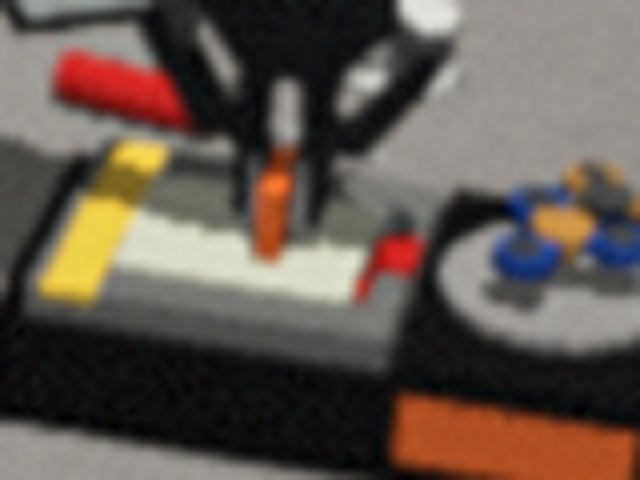

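The plate looks flat in the bay with the red catch over its end at about (339,192). I'll relax the push, let go a little and check.

In the tool's units: -1.8 mm / 400 = -0.0045, -1.5 mm / 400 = -0.0038, -0.8 degrees / 90 = -0.0089.

Request:
send_rows(
  rows="-0.0089 0 0 0 0 -0.0038 -1; -0.0089 0 0 0 0 -0.0045 -1; -0.0089 0 0 0 0 -0.0045 -0.5; -0.0089 0 0 0 0 -0.0045 -0.2; -0.0089 0 0 0 0 -0.0045 -0.2; -0.0089 0 0 0 0 -0.0045 -0.2",
)

```text
time: 15.75
eef_pos: [0.5777, 0.1898, 0.0904]
tcp_rot: [0.605, 0.796, -0.001, 0.001]
contact_force: [-0.0, -0.0, -0.5]
opening: 0.399
finger_force: 0.0
```

In the tool's units: -100 mm / 400 = -0.25, -90 mm / 400 = -0.225.

Request:
send_rows(
  rows="0 0 0 0 0 -0.0375 -0.2; 0 0 0 0 0 -0.1 -0.2; 0 0 0 0 0 -0.15 -0.2; 0 0 0 0 -0.075 -0.225 -0.2; 0 0 0 0 -0.15 -0.25 -0.2; 0 0 0 0 -0.15 -0.25 -0.2",
)

```text
time: 16.5
eef_pos: [0.5195, 0.1739, 0.1928]
tcp_rot: [0.605, 0.796, 0.001, 0.002]
contact_force: [0.2, -0.4, 0.1]
opening: 0.4
finger_force: 0.0
```

Run:
```python
from fit import *
print(where(),ctrl.get_state()['opening'])
s=shot('scene'); t=shot('top')
f=lambda im,x,y,w,h,W,H:cv2.resize(im['color'][y:y+h,x:x+w,::-1],(W,H),interpolation=cv2.INTER_CUBIC)
cv2.imwrite('pics/rel.png',np.hstack([f(s,290,160,80,80,400,400),f(t,170,120,80,80,400,400)]))
R2=((0,150,60),(4,255,255))
for p in(s,t):
    b=(330,180,20,22) if p is s else (190,145,30,20)
    try: c,q,r,a=quad(p,b,*R2); print(c,a,q.round(1).tolist())
    except Exception as e: print(e)
```

```text
(array([-59.25,   0.68, 102.82]), 'tilt 0.22 yaw 15.56', array([ 0.2, -0.4,  0.1])) 0.399745663448118
[338.64324464 191.91143301] 28.921875 [[343.3, 189.3], [341.7, 193.6], [333.8, 197.1], [336.4, 188.9]]
[203.62134248 156.96156429] 71.734375 [[208.6, 159.1], [200.7, 164.2], [198.3, 154.2], [207.3, 151.6]]
```

View pics/rel.png

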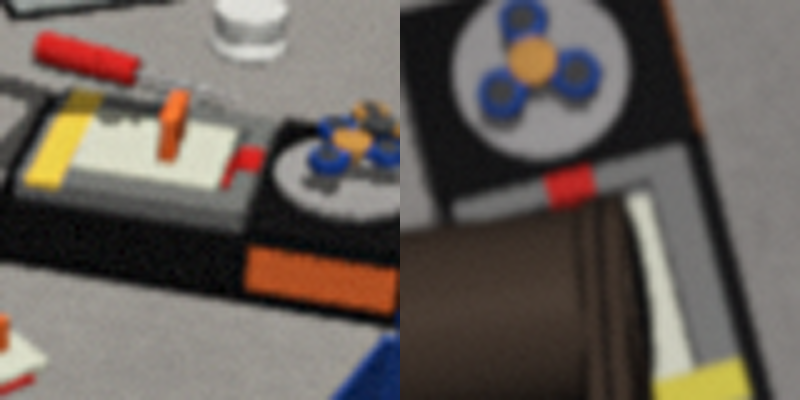

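The hatch lies level. The catch is near its original place, but perhaps 0.5 px back. As insurance I'll press the tongue end gently with shut fingers.

Run:
```python
from fit import *
p,r=now(); print(ctrl.get_state()['qpos'])
a=np.radians(YAW); ex=np.array([np.cos(a),np.sin(a),0])
for z in(.110,.0865):
  for yw in(YAW+90,YAW-90): 
    q=BAY+ex*(.038+.0007); q[2]=z; print(yw,rel(p,r,q,ori(yw)))
```

```text
[ 0.13845112  0.06807945  1.94476793 -0.00197749  1.12592438 -0.13213889]
105.5 (array([ 2.000e-02,  2.100e-01, -8.995e+01]), array([-0.5, 85. , 81.7]))
-74.5 (array([ 2.100e-01, -2.000e-02,  9.005e+01]), array([-0.5, 85. , 81.7]))
105.5 (array([ 2.000e-02,  2.100e-01, -8.995e+01]), array([ -0.5,  85. , 105.2]))
-74.5 (array([ 2.100e-01, -2.000e-02,  9.005e+01]), array([ -0.5,  85. , 105.2]))
```

In the tool's units: 85 mm / 400 = 0.2125, 82 mm / 400 = 0.205, -80 degrees / 90 = -0.8889.

Request:
send_rows(
  rows="0 0 -0.1111 0 0.025 0 -1; 0 0 -0.2222 0 0.0625 0 -1; 0 0 -0.3333 0 0.1 0 -1; 0 0 -0.4444 0 0.1375 0 -1; 0 0 -0.5556 0 0.175 0 -1; 0 0 -0.6667 0 0.205 0 -1; 0 0 -0.7778 0 0.2125 0.025 -1; 0 0 -0.8889 0 0.2125 0.05 -1",
)

```text
time: 17.6
eef_pos: [0.6029, 0.1968, 0.1697]
tcp_rot: [-0.051, 0.999, -0.001, 0.0]
contact_force: [-0.8, 0.4, 0.1]
opening: 0.001
finger_force: 0.0
```

In the tool's units: 55 mm / 400 = 0.1375, 45 mm / 400 = 0.1125, -10 degrees / 90 = -0.1111.

Request:
send_rows(
  rows="0 0 -0.1111 0 0 0.05 -1; 0 0 -0.1111 0 0 0.1125 -1; 0 0 -0.1111 0 0 0.1375 -1; 0 0 -0.1111 0 0 0.1375 -1; 0 0 -0.1111 0 0 0.1375 -1",
)

```text
time: 18.23
eef_pos: [0.6028, 0.1967, 0.1168]
tcp_rot: [-0.135, 0.991, -0.001, 0.001]
contact_force: [0.9, -0.5, 1.3]
opening: 0.001
finger_force: 0.0
```

Run:
```python
from fit import *
p,r=now(); print(p,ctrl.get_state()['contact_force'],ctrl.get_state()['opening'])
a=np.radians(YAW); ex=np.array([np.cos(a),np.sin(a),0])
q=BAY+ex*(.038+.0007); q[2]=.0865; print(rel(p,r,q,ori(YAW+90)))
```

```text
[0.60281593 0.1967339  0.11682436] [ 0.88657379 -0.54444184  1.33290219] 0.0014064550391903472
(array([-0.12,  0.15,  0.06]), array([ 0.4, -0.5, 30.3]))
```

In the tool's units: 30 mm / 400 = 0.075, 29 mm / 400 = 0.0725.

Request:
send_rows(
  rows="0 0 0 0 0 0.025 -1; 0 0 0 0 0 0.05 -1; 0 0 0 0 0 0.065 -1; 0 0 0 0 0 0.07 -1; 0 0 0 0 0 0.0725 -1; 0 0 0 0 0 0.075 -1; 0 0 0 0 0 0.075 -1",
)

```text
time: 19.1
eef_pos: [0.6022, 0.1965, 0.0861]
tcp_rot: [-0.135, 0.991, -0.001, 0.001]
contact_force: [0.1, -0.6, -0.6]
opening: 0.0
finger_force: 0.0
```

In the tool's units: 1 mm / 400 = 0.0025, 0.5 mm / 400 = 0.0013.

Request:
send_rows(
  rows="0 0 0 0 0 0.0013 -1; 0 0 0 0 0 0.0025 -1; 0 0 0 0 0 0.0025 -1",
)

```text
time: 19.48
eef_pos: [0.6024, 0.1966, 0.0858]
tcp_rot: [-0.135, 0.991, -0.001, 0.001]
contact_force: [-0.6, -0.4, 4.5]
opening: 0.001
finger_force: 2.7
```

In the tool's units: 2 mm / 400 = 0.005, 1.4 mm / 400 = 0.0035.

Request:
send_rows(
  rows="0 0 0 0 0 0.0018 -1; 0 0 0 0 0 0.0035 -1; 0 0 0 0 0 0.005 -1; 0 0 0 0 0 0.005 -1",
)

```text
time: 19.98
eef_pos: [0.6028, 0.1967, 0.0855]
tcp_rot: [-0.135, 0.991, -0.001, 0.001]
contact_force: [-3.7, -0.5, 12.4]
opening: 0.004
finger_force: 5.8
```

It is solid: 0.3 mm of movement for an extra 8 N. Retreating for an unobstructed check.

In the tool's units: -180 mm / 400 = -0.45, -130 mm / 400 = -0.325.

Request:
send_rows(
  rows="0 0 0 0 0 -0.0375 -1; 0 0 0 0 0 -0.15 -1; 0 0 0 0 0 -0.275 -1; 0 0 0 -0.125 0 -0.325 -1; 0 0 0 -0.25 -0.075 -0.325 -1; 0 0 0 -0.325 -0.2 -0.325 -1; 0 0 0 -0.325 -0.325 -0.325 -1; 0 0 0 -0.325 -0.45 -0.325 -1",
)

```text
time: 20.98
eef_pos: [0.7757, 0.0569, 0.2124]
tcp_rot: [-0.136, 0.991, -0.001, 0.0]
contact_force: [0.1, 0.2, 0.0]
opening: 0.001
finger_force: 0.0
```

Run:
```python
from fit import *
print(now()[0],ctrl.get_state()['time'])
s=shot('scene'); t=shot('top')
f=lambda im,x,y,w,h,W,H:cv2.resize(im['color'][y:y+h,x:x+w,::-1],(W,H),interpolation=cv2.INTER_CUBIC)
cv2.imwrite('pics/fin.png',np.vstack([np.hstack([f(s,290,160,80,60,400,300),f(t,170,125,80,60,400,300)]),np.hstack([f(s,0,0,560,420,400,300),f(t,0,0,560,420,400,300)])]))
for p in(s,t):
    b=(330,180,20,22) if p is s else (190,145,30,20)
    c,q,r,a=quad(p,b,(0,150,60),(4,255,255)); print(c,a,q.round(1).tolist())
```

```text
[0.77573712 0.05685507 0.21235584] 20.975
[338.34528461 192.15222799] 30.4921875 [[345.3, 191.4], [334.2, 197.2], [334.2, 193.1], [338.9, 188.3]]
[203.75510173 157.32791126] 75.1953125 [[209.8, 160.2], [199.1, 162.7], [198.4, 153.4], [207.3, 152.2]]
```

View pics/fin.png

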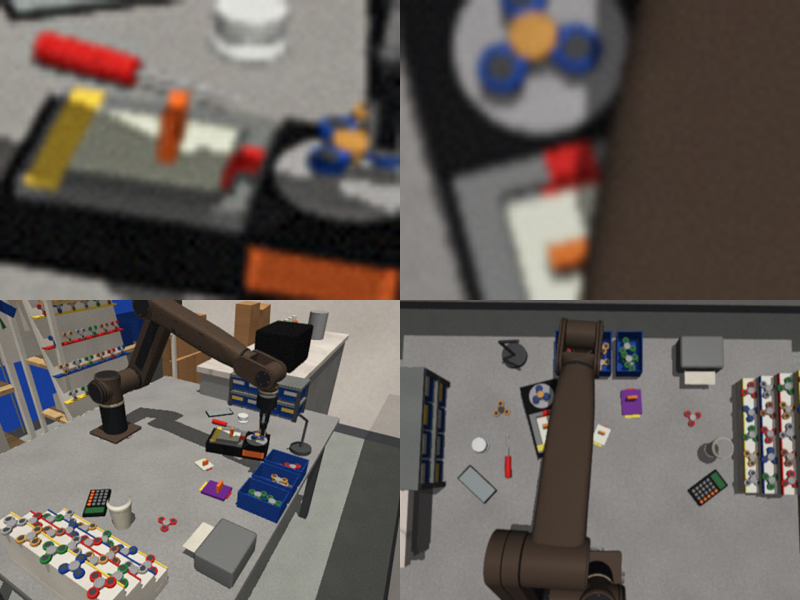

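The picture shows the hatch flush in the bay, the red catch back at its starting place (top (204,157)), and the other bench items where they were. Handing in.

```bash
python3 -c "
from plant import ctrl
print(ctrl.sign_off())"
```

```text
the job is handed in; nothing more can be done
None
```

The white hatch is shut on the battery bay: lip hooked under the ledge, hatch flat on the shelf, and the red catch back at its starting place, which I take to be over the tongue. I let go, left the other things where they were, and handed the job in at about 21 s, with no reading above about 13 N.

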